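Put up the spill guard and open the safety cap of the cleaner bottle

TASK

Get the cleaner bottle ready for cleaning the cutters: first swing the three hinged walls of its spill guard fully upright, so that they make an open box round the bottle. Then press the bottle's safety cap down, twist it counterclockwise about a quarter turn while pressed, lift it off without forcing it, and finish while still holding the cap level in the gripper, steady, straight above the open bottle and a hand's breadth (6 to 15 cm) clear of it. Leave the tools and rings round about where they lie.

Things in the scene. Friction and masses are not known exactly. Their poses are not given: they have to be found in the camera images.
- guard: spill guard, fixed to the work surface: bare metal basin 125 mm (x) by 150 mm (y) with a 30 mm rim, 100 mm high fixed back wall along its +x side (inner face at x = +44 mm), and hinged walls at -x (front), +y (left) and -y (right), with hinge lines 79 mm from the bottle axis. Origin on the bottle axis, on the work surface; x points to the back wall
- front_wall (a joint): angle of the front hinged wall: 0 = flat, pointing outward from the basin, 1.571 (its stop) = upright. The stiff hinge stays where it is left (about 0.1 N m); starts between 0 and 0.25
- front_wall_grip (a point): middle of the front wall's handle bar: a round bar 10 mm thick, 66 mm clear between its two arms, parallel to the hinge and 80 mm from it, with a 37 mm wide open window between bar and plate; the bar can turn between the fingers
- front_wall_hinge (a point): point on the front wall's hinge line, level with the middle of its handle, 30 mm above the surface (the wall's plate, 4 mm thick with an 8 mm lip, reaches 38 mm from the hinge)
- left_wall (a joint): angle of the left hinged wall: 0 = flat, pointing outward from the basin, 1.571 (its stop) = upright. The stiff hinge stays where it is left (about 0.1 N m); starts between 0 and 0.25
- left_wall_grip (a point): middle of the left wall's handle bar: a round bar 10 mm thick, 66 mm clear between its two arms, parallel to the hinge and 80 mm from it, with a 37 mm wide open window between bar and plate; the bar can turn between the fingers
- left_wall_hinge (a point): point on the left wall's hinge line, level with the middle of its handle, 30 mm above the surface (the wall's plate, 4 mm thick with an 8 mm lip, reaches 38 mm from the hinge)
- right_wall (a joint): angle of the right hinged wall: 0 = flat, pointing outward from the basin, 1.571 (its stop) = upright. The stiff hinge stays where it is left (about 0.1 N m); starts between 0 and 0.25
- right_wall_grip (a point): middle of the right wall's handle bar: a round bar 10 mm thick, 66 mm clear between its two arms, parallel to the hinge and 80 mm from it, with a 37 mm wide open window between bar and plate; the bar can turn between the fingers
- right_wall_hinge (a point): point on the right wall's hinge line, level with the middle of its handle, 30 mm above the surface (the wall's plate, 4 mm thick with an 8 mm lip, reaches 38 mm from the hinge)
- bottle: squat white bottle 70 mm in diameter clamped upright in the basin; it can neither turn nor lift. Origin at the centre of its foot, z up; at the start the bottle's x axis lies along the cap's grip bar to within 0.07 rad
- mouth (a point): centre of the bottle's mouth, at the top of the neck, 103 mm above the bottle's foot and 108 mm above the work surface; the spring pad stands 10 mm out of it
- cap: grey push-and-turn safety cap, loose on the neck, about 60 g: ribbed skirt 58 mm in diameter, 26 mm high; on its flat top stands a grip bar 44 mm long (cap x), 14 mm thick (cap y), 24 mm high. Origin at the centre of the skirt's lower rim, z up; flat top at z = +26 mm, top of bar at +50 mm. Locked, the origin is 94.5 mm above the work surface.
- cap_grip (a point): middle of the cap's grip bar, on the cap's axis, 12 mm above the flat top and 12 mm below the top of the bar. Two lugs in the cap catch behind 4 mm teeth under the neck's ledge: press it 4.5 to 8 mm down (it meets the bottle at 8.5 mm) and, still pressed, turn it counterclockwise seen from above about a quarter turn (free from 50 to 130 degrees); then it lifts straight off. It does not turn clockwise
- spring_pad (a joint): travel of the spring pad in the mouth that pushes the cap up, in m: 0 = fully out (cap off), about 0.0015 under the locked cap, grows as the cap is pressed, 0.010 = bottomed. It resists with 4 N under the locked cap, 10 N with the cap pressed 5 mm, 14 N at 8 mm
- spacer_0: bystander, to be left alone: spindle spacer ring 60 mm across, 20 mm high, lying on the work surface
- spacer_1: bystander, to be left alone: spindle spacer ring 56 mm across, 12 mm high, lying on the work surface
- spanner_17: bystander, to be left alone: open-end spanner 211 mm long, 8 mm thick, lying on the work surface
- chisel_narrow: bystander, to be left alone: narrow chisel 275 mm long, 30 mm high, lying on the work surface
- cutter_bare: bystander, to be left alone: bare two-wing cutter 75 mm across, 26 mm high, lying on the work surface
- try_square: bystander, to be left alone: try square 225 x 120 mm, 17 mm high, lying on the work surface
- pencil_red: bystander, to be left alone: flat carpenter pencil 171 mm long, 8 mm high, lying on the work surface

How it is judged:
On the way, in this order (a step that is already met when the one before it is completed fails the run):
1. all three hinged walls stand upright (over 1.45 rad), the cap still locked on the bottle (value of joint each of front_wall, left_wall, right_wall above 1.45 rad and z of cap in the frame of bottle below 0.093 m), for 0.2 s.
2. the cap is pressed down at least 3.5 mm onto its spring pad (value of joint spring_pad above 0.005 m), for 0.1 s.
3. the cap is off the neck (z of cap in the frame of mouth above 0.02 m), for 0.1 s.
At the end, for the whole second after the job is handed in: All three walls upright (over 1.45 rad); the cap held in the fingers (over 1 N), its lower rim 50 to 170 mm above the bottle's mouth, its axis within 40 mm of the bottle's, tilted less than 0.3 rad, slower than 0.03 m/s and touching neither bottle nor guard (value of joint each of front_wall, left_wall, right_wall above 1.45 rad and z of cap in the frame of mouth between 0.05 and 0.17 m and horizontal distance between cap and mouth below 0.04 m and angle between cap's own z axis and vertical below 0.3 rad and linear speed of cap below 0.03 m/s and contact force between cap and the fingers above 1 N and contact force between cap and bottle below 0.1 N and contact force between cap and guard below 0.1 N); the arm keeps its last pose, push and grip.
It fails at once if a bystander is shifted by more than 30 mm (distance of any of spacer_0, spacer_1, spanner_17, chisel_narrow, cutter_bare, try_square, pencil_red from where it was at the start of the episode above 0.03 m).
It fails at once if the cap is forced against the bottle with more than 120 N (contact force between cap and bottle above 120 N).
It also fails if it takes over 72 s, if anything falls off the work surface, if the arm or the gripper's body presses on something with over 40 N, if the wrist force passes 120 N, or if a joint passes its speed limit or range.

ROBOT

A 6-joint arm with a two-finger parallel gripper is mounted at the origin on a cart in front of the work surface, level with it; the furniture and walls round the work are solid. World frame = base frame: x ahead of the robot, y to its left, z up, the work surface at z = 0. Lengths are in m, angles in rad, forces in N, time in s.
With the tool pointing down it reaches from about 0.35 to 0.85 m from the base axis. Payload 8.1 kg.
Tool frame: the origin (TCP) lies at the very end of the fingers, on their centre line; the grasp point (between the pads) lies robot.grip_point_offset behind it (robot.grip_point_offset is the distance from the TCP to the grasp point, in m); z points along the fingers, y is the line along which they close (so a half turn about z gives the same grasp; the last joint's range is limited). The gripper opens to 93 mm and grips with 3 to 60 N. Pads are 15 mm wide; open, the fingers measure 128 mm over their backs; the gripper's body (75 mm by 188 mm) begins 65 mm behind the grasp point.
Start: joints at [1.211, 0.13, 1.488, -0, 1.523, -0.085], TCP at [0.163, 0.577, 0.219] pointing down, gripper open.
Joint ranges: [-2.96, 2.96], [-0.89, 2.26], [0.02, 2.5], [-1.34, 4.48], [0, 2.73], [-2.66, 2.66]. Speed limits (rad/s): [2.39, 2.39, 2.79, 3.14, 3.14, 3.14].

INTERFACE

Orientations are given as a rotation vector (axis times angle).
In Python, from plant import robot, eyes gives the robot as it stands. The module is installed in compiled form; this text tells all that it offers.
- The arm moves only by the tool apply_moves, never from a script. Its argument "steps" is one flat list of numbers, 7 for each row, row after row: the shift along the tool's x, y, z in units of 30 mm (1.0 is 30 mm), then the turn, a rotation vector about the tool's x, y, z in units of 6 degrees (1.0 is 6 degrees), then the opening in per cent of the stroke, from 0 (shut) to 100 (fully open). In form: [dx, dy, dz, ax, ay, az, fingers, dx, dy, dz, ax, ay, az, fingers, ...]. A call has 1 to 12 rows; each row shifts and turns the commanded pose from where the row before left it, along the tool's axes as they then stand; what a row does not reach is not made up. A row lasts 1/12 s, in which the tool goes at most 41.7 mm and 7.16 degrees, less where a joint would pass 70% of its speed; a pose out of reach is approached as far as the arm can. A call is refused whole if a number of a shift passes 1 or a number of a turn 1, either way. A call with a gripper value outside its range is refused whole. The fingers move at their own pace and stop on an object; "grip_force" is the grip in N (left out, the last holds). Time passes only in rows, so rows that do not move let the fingers close. It gives the time, the measured TCP pose, the force, the opening and the grip force at its end, in the units of the state.
- robot.read_state(): the state, without advancing time (a new reading comes with each control period).
- eyes.read_camera(name): name is "scene" or "side" or "wrist"; returns the picture (384x512x3 uint8, red, green, blue); there is no depth.
- eyes.calibration(name): a dict with "K" (3x3 intrinsics, pixels), "R" (3x3) and "t" (3): a world point X has camera coordinates R X + t. Camera axes: x right, y down, z forward; pixel columns grow to the right and rows downward; lengths in m; the calibration is good to about 2 mm. A picture is of the moment at which its call begins: read the wrist's pose just before it. calibration takes no time and is no camera call; for the wrist camera it gives the pose at the moment of the call.
- robot.close_job(): hands the job in; it is judged then, once.
Trained networks look in the newest picture that a camera, given by its name, has taken for a name from the list of things; names that differ only in an ending like _2 or _b are one class to them, and where a whole thing is asked for, a point or a joint stands for the part that bears it (a point fixed in the world has none). Each returns a list of dicts, best first, with "conf" (0 to 1); they miss things now and then, are a little off and sometimes report something else, mostly with a low value. They report only what shows in the picture. A call takes as long as a camera call.
- eyes.search_frame(camera, thing): "rect" ([left, top, width, height] in pixels, round what is visible of it).
- eyes.place_of(camera, thing): "xy" ([column, row] in pixels: a listed point, or the origin of a listed thing).
The state is a dict: "t": time; "q": joint angles; "dq": joint speeds; "joint_torque": joint torques, N m; "tool_pos": TCP position; "orientation": TCP orientation; "force": force on the tool from outside, world axes, zero at the start; "wrist_torque": the same for the moment, N m; "opening": finger opening in m; "gripper_force": force on a finger pad.
Only numpy, scipy, OpenCV 4.12 (cv2) and the standard library are available. Lean on these libraries where they do the work, as an engineer would, in place of code of your own. Each camera call takes 0.05 s, during which the arm holds its last target. There are 200 camera calls.

## Working session

There is one attempt and no reset: what is moved stays moved. The work goes in short steps, Python scripts to look and compute and a tool call to move; the robot and the scene stay as the last step left them, time stands still between calls to the robot, and variables do not carry over. Pictures are saved under pics/ and viewed, at most 10 in all, crops included, and the job is handed in when it is done.

Besides the shell and the picture viewer there is one more tool, called after "Emit:" in YAML: its name, and indented under it one key for each argument. apply_moves: Moves the arm, as the interface text tells. Its arguments: {"type":"object","properties":{"steps":{"type":"array"},"grip_force":{"type":"number"}},"required":["steps"]}

```bash
mkdir -p pics
cat > h.py <<'E'
import numpy as np, cv2
from plant import robot, eyes
from scipy.spatial.transform import Rotation as Rn
def tri(obs):
    A=[];b=[]
    for c,(u,v),cal in obs:
        K,R,t=map(np.array,(cal["K"],cal["R"],cal["t"]))
        P=K@np.c_[R,t]
        for r in (u*P[2]-P[0], v*P[2]-P[1]): 
            r=r/np.linalg.norm(r[:3]); A.append(r[:3]); b.append(-r[3])
    x,res,_,_=np.linalg.lstsq(np.array(A),np.array(b),rcond=None)
    return x,np.sqrt(res.sum())
def plane(uv,cal,z):
    K,R,t=map(np.array,(cal["K"],cal["R"],cal["t"]))
    d=R.T@np.linalg.inv(K)@np.array([*uv,1]); o=-R.T@t
    return o+d*(z-o[2])/d[2]
E
python3 - <<'E'
from h import *
s=robot.read_state(); print({k:np.round(v,3) for k,v in s.items()}, robot.grip_point_offset)
ims={}
for c in ("scene","side","wrist"):
    im=eyes.read_camera(c); cv2.imwrite(f"pics/a_{c}.png",cv2.cvtColor(im,cv2.COLOR_RGB2BGR))
for th in ["mouth","cap","cap_grip","guard","front_wall_grip","left_wall_grip","right_wall_grip","front_wall_hinge","left_wall_hinge","right_wall_hinge"]:
    obs=[]
    for c in ("scene","side","wrist"):
        r=eyes.place_of(c,th)
        print(th,c,[(np.round(x["xy"]),round(x["conf"],2)) for x in r[:3]])
        if r and c!="wrist" and r[0]["conf"]>.3: obs.append((c,r[0]["xy"],eyes.calibration(c)))
    if len(obs)>1: print("   ",*[np.round(x,4) for x in tri(obs)])
E
```

```text
{'t': np.float64(0.0), 'q': array([ 1.211,  0.131,  1.489,  0.   ,  1.523, -0.085]), 'dq': array([-0.   , -0.002, -0.001, -0.001,  0.001,  0.001]), 'joint_torque': array([ 2.0000e-03, -5.5986e+01, -4.9175e+01,  7.7000e-02,  3.6000e-02,
       -0.0000e+00]), 'tool_pos': array([0.163, 0.577, 0.218]), 'orientation': array([-4.300e-01, -3.112e+00,  3.000e-03]), 'force': array([0.162, 0.455, 0.321]), 'wrist_torque': array([ 0.045, -0.072, -0.041]), 'gripper_force': np.float64(0.0), 'opening': np.float64(0.093)} 0.0188
mouth scene [(array([270., 164.]), 0.95)]
mouth side [(array([302., 202.]), 0.6), (array([285., 189.]), 0.2)]
mouth wrist []
    [ 0.5981 -0.1106  0.1191] 0.003
cap scene [(array([267., 172.]), 0.77)]
cap side [(array([305., 204.]), 0.84)]
cap wrist []
    [ 0.6107 -0.101   0.0918] 0.0067
cap_grip scene [(array([268., 159.]), 0.66)]
cap_grip side [(array([304., 197.]), 0.85), (array([219., 162.]), 0.71), (array([270., 262.]), 0.23)]
cap_grip wrist []
    [ 0.6065 -0.1066  0.1338] 0.0035
guard scene [(array([263., 194.]), 0.56)]
guard side [(array([300., 226.]), 0.83), (array
[... 508 characters left out ...]

right_wall_grip side [(array([314., 251.]), 0.73)]
right_wall_grip wrist []
    [ 0.5763 -0.259   0.0488] 0.0093
front_wall_hinge scene [(array([275., 193.]), 0.68)]
front_wall_hinge side [(array([278., 227.]), 0.66)]
front_wall_hinge wrist []
    [ 0.5285 -0.0908  0.0236] 0.0179
left_wall_hinge scene [(array([251., 190.]), 0.57)]
left_wall_hinge side [(array([292., 204.]), 0.65), (array([264., 290.]), 0.46)]
left_wall_hinge wrist []
    [ 0.6004 -0.0252  0.0355] 0.0033
right_wall_hinge scene [(array([267., 165.]), 0.7), (array([287., 182.]), 0.55), (array([174., 251.]), 0.32)]
right_wall_hinge side [(array([306., 234.]), 0.59)]
right_wall_hinge wrist []
    [ 0.6179 -0.156   0.0614] 0.0676
```

```bash
python3 -c "
import cv2,numpy as np
a=[cv2.imread(f'pics/a_{c}.png') for c in('scene','side','wrist')]
cv2.imwrite('pics/a.png',cv2.resize(a[0],(800,600)))
cv2.imwrite('pics/b.png',cv2.resize(a[1],(800,600)))"
```

```text
(no output)
```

View pics/a.png

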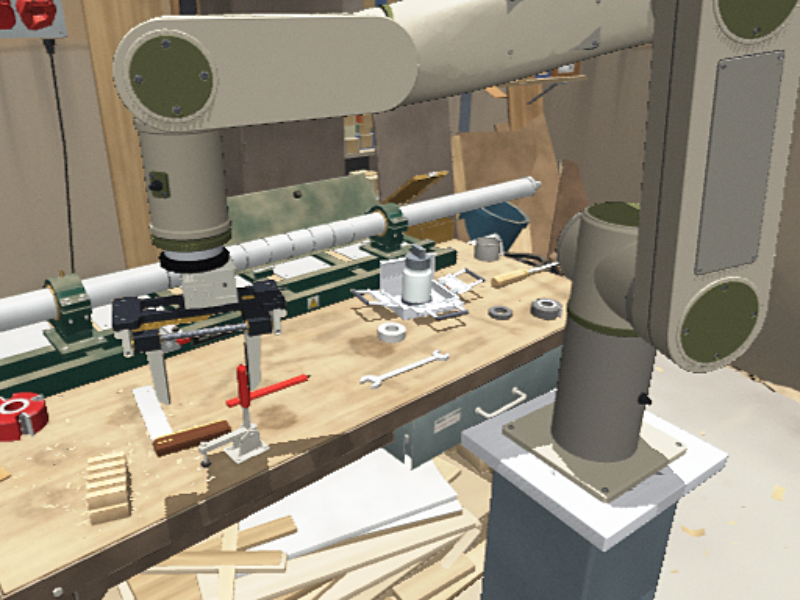

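View pics/b.png

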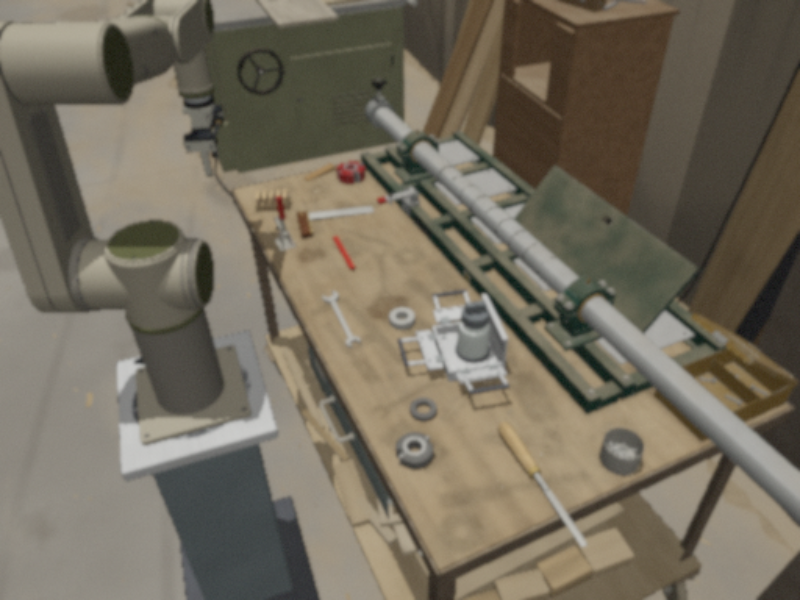

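The first picture shows the guard near (410,290) of 800x600 with the arm parked at left. The second shows the guard at about (465,345): front handle at (410,355), left at (450,300), right at (490,390), with a tube behind it. I'll go above the guard and look from close by.

```bash
cat >> h.py <<'E'
def down(psi):  # tool z down, tool y at world angle psi
    y=np.array([np.cos(psi),np.sin(psi),0]); z=np.array([0,0,-1.]); return np.c_[np.cross(y,z),y,z]
def rows(p0,R0,wps,grip=None):
    """wps: list of (p,R,n). prints rows in move units, tool axes"""
    out=[];p=np.array(p0,float);R=np.array(R0)
    for q,Rt,n in wps:
        q=np.array(q,float); rv=Rn.from_matrix(R.T@Rt).as_rotvec()
        n=n or int(np.ceil(max(np.abs(q-p).max()/.028, np.linalg.norm(q-p)/.038,np.linalg.norm(rv)/np.radians(5.9),1)))
        step=(q-p)/n
        for i in range(n):
            d=R.T@step; r=rv/n
            row=np.round(np.r_[d/.03,r/np.radians(6)],2)
            p=p+R@(row[:3]*.03); R=R@Rn.from_rotvec(row[3:]*np.radians(6)).as_matrix()
            out.append([float(v) for v in row])
    for i,r in enumerate(out): print(i,r)
    print("end",np.round(p,4)); return out
def st():
    s=robot.read_state(); R=Rn.from_rotvec(s["orientation"]).as_matrix()
    print("t%.2f"%s["t"],"p",np.round(s["tool_pos"],4),"psi %.3f"%np.arctan2(R[1,1],R[0,1]),"tilt %.3f"%np.arccos(-R[2,2]),"F",np.round(s["force"],1),"M",np.round(s["wrist_torque"],2),"op %.4f gf %.1f"%(s["opening"],s["gripper_force"]),"q",np.round(s["q"],2))
    return np.array(s["tool_pos"]),R
E
python3 - <<'E'
from h import *
p,R=st()
for c in("wrist",):
    k=eyes.calibration(c); Rc=np.array(k["R"]); o=-Rc.T@np.array(k["t"]); print(k["K"],"cam in tool",R.T@(o-p),"axes(tool)",np.round(R.T@Rc.T,2))
rows(p,R,[((0.163,0.577,0.36),R,None),((0.46,-0.085,0.36),down(-0.1),None)])
E
```

```text
t1.65 p [0.1628 0.5775 0.2186] psi 1.296 tilt 0.000 F [ 0.1 -0.  -0.7] M [ 0.06 -0.03  0.  ] op 0.0927 gf 0.0 q [ 1.21  0.13  1.49 -0.    1.52 -0.09]
[[336.81922434   0.         257.7267945 ]
 [  0.         336.81922434 191.22813545]
 [  0.           0.           1.        ]] cam in tool [ 0.08289595  0.00034193 -0.1665143 ] axes(tool) [[ 0.   -0.95 -0.3 ]
 [ 1.    0.    0.  ]
 [-0.   -0.3   0.95]]
0 [-0.0, -0.0, -0.79, 0.0, 0.0, 0.0]
1 [-0.0, -0.0, -0.79, 0.0, 0.0, 0.0]
2 [-0.0, -0.0, -0.79, 0.0, 0.0, 0.0]
3 [-0.0, -0.0, -0.79, 0.0, 0.0, 0.0]
4 [-0.0, -0.0, -0.79, 0.0, 0.0, 0.0]
5 [-0.0, -0.0, -0.79, 0.0, 0.0, 0.0]
6 [-0.65, -0.77, 0.0, -0.0, 0.0, 0.56]
7 [-0.69, -0.73, 0.0, -0.0, 0.0, 0.56]
8 [-0.73, -0.69, 0.0, -0.0, 0.0, 0.56]
9 [-0.77, -0.65, 0.0, -0.0, 0.0, 0.56]
10 [-0.81, -0.6, 0.0, -0.0, 0.0, 0.56]
11 [-0.84, -0.55, 0.0, -0.0, 0.0, 0.56]
12 [-0.87, -0.5, 0.0, -0.0, 0.0, 0.56]
13 [-0.9, -0.45, 0.0, -0.0, 0.0, 0.56]
14 [-0.93, -0.4, 0.0, -0.0, 0.0, 0.56]
15 [-0.95, -0.34, 0.0, -0.0, 0.0, 0.56]
16 [-0.97, -0.29, 0.0, -0.0, 0.0, 0.56]
17 [-0.98, -0.23, 0.0, -0.0, 0.0, 0.56]
18 [-0.99, -0.17, 0.0, -0.0, 0.0, 0.56]
19 [-1.0, -0.11, 0.0, -0.0, 0.0, 0.56]
20 [-1.01, -0.05, 0.0, -0.0, 0.0, 0.56]
21 [-1.01, 0.01, 0.0, -0.0, 0.0, 0.56]
22 [-1.01, 0.06, 0.0, -0.0, 0.0, 0.56]
23 [-1.0, 0.12, 0.0, -0.0, 0.0, 0.56]
24 [-0.99, 0.18, 0.0, -0.0, 0.0, 0.56]
25 [-0.98, 0.24, 0.0, -0.0, 0.0, 0.56]
26 [-0.96, 0.3, 0.0, -0.0, 0.0, 0.56]
27 [-0.94, 0.35, 0.0, -0.0, 0.0, 0.56]
28 [-0.92, 0.41, 0.0, -0.0, 0.0, 0.56]
29 [-0.9, 0.46, 0.0, -0.0, 0.0, 0.56]
end [ 0.4601 -0.0842  0.3609]
```

Emit:
apply_moves:
  steps: [0,0,-0.8,0,0,0,100,0,0,-0.8,0,0,0,100,0,0,-0.8,0,0,0,100,0,0,-0.8,0,0,0,100,0,0,-0.8,0,0,0,100,0,0,-0.8,0,0,0,100,-0.65,-0.77,0,0,0,0.56,100,-0.69,-0.73,0,0,0,0.56,100,-0.73,-0.69,0,0,0,0.56,100,-0.77,-0.65,0,0,0,0.56,100,-0.81,-0.6,0,0,0,0.56,100,-0.84,-0.55,0,0,0,0.56,100]

```text
t: 2.65
tool_pos: [0.2374, 0.4111, 0.3627]
orientation: [0.972, 2.987, 0.001]
force: [-0.2, 0.4, -0.2]
opening: 0.0929
gripper_force: 0.0
```

Emit:
apply_moves:
  steps: [-0.87,-0.5,0,0,0,0.56,100,-0.9,-0.45,0,0,0,0.56,100,-0.93,-0.4,0,0,0,0.56,100,-0.95,-0.34,0,0,0,0.56,100,-0.97,-0.29,0,0,0,0.56,100,-0.98,-0.23,0,0,0,0.56,100,-0.99,-0.17,0,0,0,0.56,100,-1,-0.1,0,0,0,0.56,100,-1,-0.05,0,0,0,0.56,100,-1,0,0,0,0,0.56,100,-1,0.1,0,0,0,0.56,100,-1,0.15,0,0,0,0.56,100]

```text
t: 3.65
tool_pos: [0.3877, 0.0812, 0.363]
orientation: [1.942, 2.468, 0.001]
force: [1.3, 0.6, 0.0]
opening: 0.0932
gripper_force: 0.0
```

Emit:
apply_moves:
  steps: [-1,0.2,0,0,0,0.56,80,-1,0.3,0,0,0,0.56,60,-1,0.3,0,0,0,0.56,45,-1,0.4,0,0,0,0.56,45,-0.9,0.45,0,0,0,0.56,45,-0.9,0.5,0,0,0,0.56,45,0,0.5,0,0,0,0,45,0,0,0,0,0,0,45,0,0,0,0,0,0,45]

```text
t: 4.4
tool_pos: [0.4831, -0.0872, 0.3622]
orientation: [-2.341, -2.093, 0.001]
force: [-0.5, -0.6, -0.5]
opening: 0.0425
gripper_force: 0.0
```

```bash
cat >> h.py <<'E'
def snap(name):
    im=eyes.read_camera("wrist"); cal=eyes.calibration("wrist")
    b=cv2.cvtColor(im,cv2.COLOR_RGB2BGR); cv2.imwrite(f"pics/{name}.png",b); return b,cal
E
python3 - <<'E'
from h import *
p,R=st()
b,cal=snap("w1"); cv2.imwrite("pics/w1v.png",cv2.resize(b,(800,600)))
for th,z in [("mouth",.108),("cap",.0945),("cap_grip",.1325),("guard",0),("front_wall_grip",.04),("left_wall_grip",.04),("right_wall_grip",.04),("front_wall_hinge",.03),("left_wall_hinge",.03),("right_wall_hinge",.03)]:
    r=eyes.place_of("wrist",th)
    for x in r[:2]: print(th,np.round(x["xy"]),round(x["conf"],2),np.round(plane(x["xy"],cal,z),4))
E
```

```text
t4.40 p [ 0.4831 -0.0872  0.3622] psi -0.112 tilt 0.001 F [-0.5 -0.6 -0.5] M [-0.01  0.1   0.04] op 0.0425 gf 0.0 q [-0.28 -0.18  1.53  0.    1.79 -0.17]
mouth [352.  28.] 0.72 [0.6055 0.0481 0.108 ]
cap [352. 152.] 0.7 [ 0.6054 -0.0976  0.0945]
cap_grip [361. 162.] 0.74 [ 0.6065 -0.1029  0.1325]
cap_grip [232. 143.] 0.51 [ 0.4555 -0.0632  0.1325]
guard [218. 276.] 0.27 [ 0.3872 -0.3162  0.    ]
front_wall_grip [230. 140.] 0.68 [ 0.4443 -0.0736  0.04  ]
front_wall_grip [240. 222.] 0.19 [ 0.4427 -0.2019  0.04  ]
left_wall_grip [352.  25.] 0.68 [0.6242 0.0594 0.04  ]
right_wall_grip [325. 248.] 0.84 [ 0.5724 -0.2611  0.04  ]
front_wall_hinge [288. 145.] 0.93 [ 0.5288 -0.0907  0.03  ]
left_wall_hinge [340.  93.] 0.6 [ 0.6084 -0.0251  0.03  ]
right_wall_hinge [328. 196.] 0.88 [ 0.5832 -0.1774  0.03  ]
```

View pics/w1v.png

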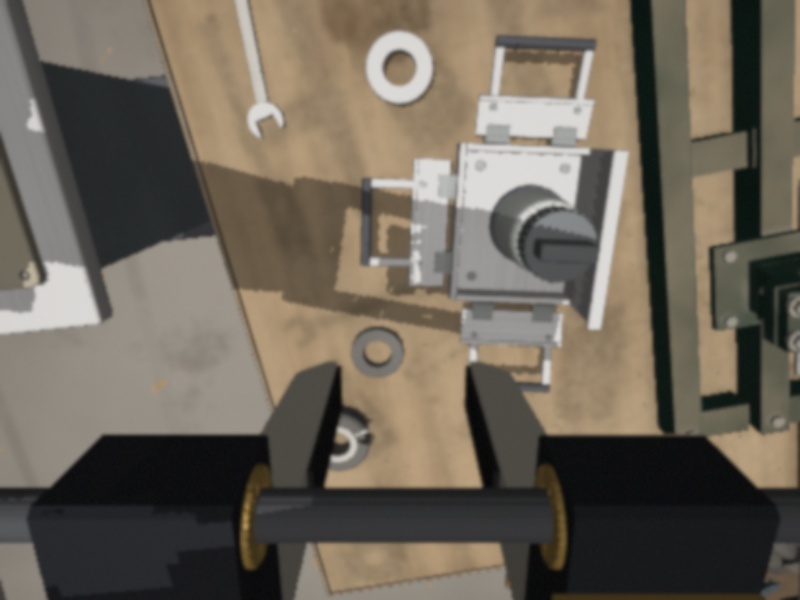

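The wrist picture shows the guard clearly: cap at (560,245), front bar at (367,220), left bar at (545,43), right bar at (515,385). The cap's bar lies almost along image x. Next I'll fit one guard model to all views.

```bash
cat > fit.py <<'E'
from h import *
from scipy.optimize import least_squares
cals={c:eyes.calibration(c) for c in("scene","side","wrist")}
O=[("cap_grip","scene",268,159),("cap_grip","side",304,197),("cap_grip","wrist",361,162),("cap","scene",267,172),("cap","side",305,204),("cap","wrist",352,152),
("F","scene",291,203),("F","side",255,225),("F","wrist",230,140),("L","scene",231,189),("L","side",284,184),("L","wrist",352,25),("R","scene",302,174),("R","side",314,251),("R","wrist",325,248),
("f","scene",275,193),("f","side",278,227),("f","wrist",288,145),("l","scene",251,190),("l","side",292,204),("l","wrist",340,93),("r","scene",287,182),("r","side",306,234),("r","wrist",328,196)]
def pt(n,v):
    cx,cy,yaw,a,b,c,dx=v
    w=lambda th:.079+.08*np.cos(th); h=lambda th:.03+.08*np.sin(th)
    P={"cap_grip":(0,0,.1325),"cap":(0,0,.0945),"F":(-w(a),0,h(a)),"L":(dx,w(b),h(b)),"R":(dx,-w(c),h(c)),"f":(-.079,0,.03),"l":(dx,.079,.03),"r":(dx,-.079,.03)}[n]
    return Rn.from_euler("z",yaw).as_matrix()@np.array(P)+[cx,cy,0]
def res(v):
    out=[]
    for n,c,u,w in O:
        k=cals[c]; x=np.array(k["K"])@(np.array(k["R"])@pt(n,v)+np.array(k["t"])); out+=[x[0]/x[2]-u,x[1]/x[2]-w]
    return np.array(out)
s=least_squares(res,[.606,-.103,-.165,.1,.1,.1,-.015],loss="soft_l1",f_scale=1.5)
J=np.linalg.inv(s.jac.T@s.jac)
print(np.round(s.x,4),"sd",np.round(2*np.sqrt(np.diag(J)),4)); r=res(s.x).reshape(-1,2)
for o,e in zip(O,r): print(o[:2],np.round(e,1))
for n in "FLR": print(n,np.round(pt(n,s.x),4))
print("bearing",tri([("scene",(390/1.5625,222/1.5625),cals["scene"]),("side",(585/1.5625,310/1.5625),cals["side"])]))
e=[plane((u/1.5625,v/1.5625),cals["wrist"],.1445)[:2] for u,v in((540,247),(592,250))]; d=e[1]-e[0]; print("cap bar",np.arctan2(d[1],d[0]))
E
python3 fit.py
```

```text
[ 0.6057 -0.102  -0.1554  0.0054  0.3011  0.2479 -0.0097] sd [0.0016 0.0016 0.0125 0.0777 0.0991 0.1216 0.0023]
('cap_grip', 'scene') [-0.7  1.6]
('cap_grip', 'side') [-0.2 -0.8]
('cap_grip', 'wrist') [-0.9 -1.2]
('cap', 'scene') [-0.1 -1.8]
('cap', 'side') [-1.8  0.9]
('cap', 'wrist') [-0.3  2.7]
('F', 'scene') [-2.2 -0.3]
('F', 'side') [2.1 0.6]
('F', 'wrist') [3.4 1.6]
('L', 'scene') [-1.1 -0.6]
('L', 'side') [4.3 2.4]
('L', 'wrist') [-0.8  4.1]
('R', 'scene') [0.8 1.7]
('R', 'side') [-0.6 -2.8]
('R', 'wrist') [ 0.2 -0.9]
('f', 'scene') [2.  1.1]
('f', 'side') [ 2.  -4.8]
('f', 'wrist') [-0.8 -1. ]
('l', 'scene') [-2.1  0.7]
('l', 'side') [1.5 0.5]
('l', 'wrist') [-0.1 -2.2]
('r', 'scene') [-1.4  1.6]
('r', 'side') [0.  1.3]
('r', 'wrist') [-0.   0.4]
F [ 0.4486 -0.0774  0.0304]
L [0.6202 0.053  0.0537]
R [ 0.572  -0.2552  0.0496]
bearing (array([ 0.82559279, -0.1850469 ,  0.12664238]), np.float64(0.006369628920116749))
cap bar -0.16820353679903882
```

Run:
```python
from h import *
p,R=st()
rows(p,R,[((0.446,-0.077,0.12),down(-.16),9)])
```

```text
t4.95 p [ 0.4832 -0.0869  0.3628] psi -0.111 tilt 0.000 F [ 0.6  0.6 -0.2] M [-0.1   0.04 -0.  ] op 0.0416 gf 0.0 q [-0.28 -0.18  1.53 -0.    1.79 -0.17]
0 [0.02, -0.14, 0.9, 0.0, 0.0, 0.05]
1 [0.02, -0.14, 0.9, 0.0, 0.0, 0.05]
2 [0.02, -0.14, 0.9, 0.0, 0.0, 0.05]
3 [0.02, -0.14, 0.9, 0.0, 0.0, 0.05]
4 [0.02, -0.14, 0.9, 0.0, 0.0, 0.05]
5 [0.02, -0.14, 0.9, 0.0, 0.0, 0.05]
6 [0.02, -0.14, 0.9, 0.0, 0.0, 0.05]
7 [0.02, -0.14, 0.9, 0.0, 0.0, 0.05]
8 [0.02, -0.14, 0.9, 0.0, 0.0, 0.05]
end [ 0.4465 -0.0766  0.1198]
```

Emit:
apply_moves:
  steps: [0.02,-0.14,0.9,0,0,0.05,43,0.02,-0.14,0.9,0,0,0.05,43,0.02,-0.14,0.9,0,0,0.05,43,0.02,-0.14,0.9,0,0,0.05,43,0.02,-0.14,0.9,0,0,0.05,43,0.02,-0.14,0.9,0,0,0.05,43,0.02,-0.14,0.9,0,0,0.05,43,0.02,-0.14,0.9,0,0,0.05,43,0.02,-0.14,0.9,0,0,0.05,43,0,0,0,0,0,0,43,0,0,0,0,0,0,43]

```text
t: 5.87
tool_pos: [0.4452, -0.0763, 0.1187]
orientation: [-2.388, -2.037, 0.003]
force: [-0.3, -0.1, 0.2]
opening: 0.0396
gripper_force: 0.0
```

Run:
```python
from h import *
p,R=st()
b,cal=snap("w2"); cv2.imwrite("pics/w2v.png",cv2.resize(b,(640,480)))
for th,z in [("cap_grip",.1325),("front_wall_grip",.035),("left_wall_grip",.05),("right_wall_grip",.05),("front_wall_hinge",.03)]:
    r=eyes.place_of("wrist",th)
    for x in r[:2]: print(th,np.round(x["xy"]),round(x["conf"],2),np.round(plane(x["xy"],cal,z),4))
K,Rc,t=map(np.array,(cal["K"],cal["R"],cal["t"]))
for q in(p,p+[0,0,-.09]): x=K@(Rc@q+t); print(x[:2]/x[2])
```

```text
t5.87 p [ 0.4452 -0.0763  0.1187] psi -0.158 tilt 0.003 F [-0.3 -0.1  0.2] M [-0.09  0.05  0.03] op 0.0396 gf 0.0 q [-0.28 -0.21  2.    0.    1.35 -0.13]
front_wall_grip [261. 196.] 0.66 [ 0.4501 -0.076   0.035 ]
front_wall_hinge [362. 201.] 0.92 [ 0.5294 -0.0949  0.03  ]
[253.95217032 244.88136951]
[255.07817264 194.77847657]
```

View pics/w2v.png

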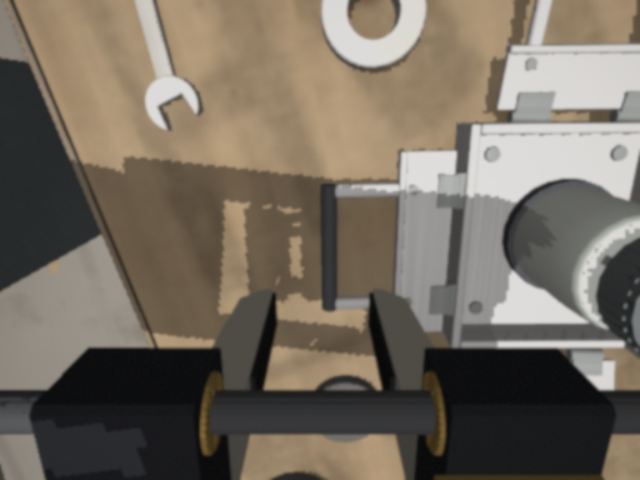

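Emit:
apply_moves:
  steps: [0,0.15,0.7,0,0,0,34,0,0,0.7,0,0,0,34,0,0,0.7,0,0,0,34,0,0,0.7,0,0,0,34,0,0,0.6,0,0,0,34,0,0,0,0,0,0,34,0,0,0,0,0,0,0,0,0,0,0,0,0,0,0,0,0,0,0,0,0,0,0,0,0,0,0,0]
  grip_force: 15

```text
t: 7.0
tool_pos: [0.4491, -0.0772, 0.018]
orientation: [-2.388, -2.037, 0.005]
force: [-17.1, 0.9, 2.1]
opening: 0.01
gripper_force: 8.6
```

```bash
cat >> h.py <<'E'
def arc(p,R,h,u,th0,th1,n,over=0.0):
    """bar from th0 to th1 about hinge h (xy), outward unit u; tool keeps pose, shifts relative"""
    u=np.r_[u,0]; f=lambda t:.08*(np.cos(t)*u+np.sin(t)*np.array([0,0,1]))
    T=np.linspace(th0,th1,n+1)
    return rows(p,R,[(p+f(t)-f(th0),R,1) for t in T[1:]])
E
python3 - <<'E'
from h import *
p,R=st()
arc(p,R,None,np.array([-.988,.155]),.05,1.57,12)
E
```

```text
t7.00 p [ 0.4491 -0.0772  0.018 ] psi -0.158 tilt 0.004 F [-17.1   0.9   2.1] M [0.07 3.07 0.06] op 0.0100 gf 8.6 q [-0.28 -0.05  2.07 -0.    1.14 -0.12]
0 [0.0, 0.04, -0.34, 0.0, 0.0, 0.0]
1 [0.0, 0.08, -0.32, 0.0, 0.0, 0.0]
2 [0.0, 0.12, -0.32, 0.0, 0.0, 0.0]
3 [0.0, 0.15, -0.3, 0.0, 0.0, 0.0]
4 [0.0, 0.2, -0.27, 0.0, 0.0, 0.0]
5 [0.0, 0.23, -0.25, 0.0, 0.0, 0.0]
6 [0.0, 0.25, -0.22, 0.0, 0.0, 0.0]
7 [0.0, 0.29, -0.18, 0.0, 0.0, 0.0]
8 [0.0, 0.3, -0.15, 0.0, 0.0, 0.0]
9 [0.0, 0.32, -0.11, 0.0, 0.0, 0.0]
10 [0.01, 0.33, -0.06, 0.0, 0.0, 0.0]
11 [-0.0, 0.34, -0.02, 0.0, 0.0, 0.0]
end [ 0.528  -0.0895  0.0939]
```

Emit:
apply_moves:
  steps: [0,-0.03,-0.34,0,0,0,0,0,0.05,-0.32,0,0,0,0,0,0.12,-0.32,0,0,0,0,0,0.15,-0.3,0,0,0,0,0,0.2,-0.27,0,0,0,0,0,0.23,-0.25,0,0,0,0]

```text
t: 7.5
tool_pos: [0.4712, -0.0806, 0.0728]
orientation: [-2.388, -2.037, 0.004]
force: [-10.8, 1.0, 6.0]
opening: 0.0094
gripper_force: 15.0
```

Run:
```python
from h import *
p,R=st()
```

```text
t7.50 p [ 0.4712 -0.0806  0.0728] psi -0.158 tilt 0.004 F [-10.8   1.    6. ] M [0.21 2.16 0.03] op 0.0094 gf 15.0 q [-0.28 -0.08  1.97 -0.    1.25 -0.12]
```

Emit:
apply_moves:
  steps: [0,0.25,-0.22,0,0,0,0,0,0.29,-0.18,0,0,0,0,0,0.3,-0.15,0,0,0,0,0,0.32,-0.11,0,0,0,0,0,0.33,-0.06,0,0,0,0,0,0.34,-0.02,0,0,0,0,0,0.15,0,0,0,0,0,0,0,0,0,0,0,0]

```text
t: 8.17
tool_pos: [0.5282, -0.0898, 0.0946]
orientation: [-2.385, -2.035, 0.009]
force: [-20.9, 3.8, 16.3]
opening: 0.0093
gripper_force: 15.0
```

Run:
```python
from h import *
p,R=st()
```

```text
t8.17 p [ 0.5282 -0.0898  0.0946] psi -0.158 tilt 0.009 F [-20.9   3.8  16.3] M [0.38 3.85 0.09] op 0.0093 gf 15.0 q [-0.26  0.06  1.79 -0.    1.3  -0.1 ]
```

Emit:
apply_moves:
  steps: [0,-0.15,0,0,0,0,30,0,0,0,0,0,0,30,0,0,0,0,0,0,30,0,0,-0.5,0,0,0,30,0,0,-0.9,0,0,0,30,0,0,-0.9,0,0,0,30,0,0,-0.9,0,0,0,30,0,0,-0.5,0,0,0,30]

```text
t: 8.83
tool_pos: [0.5283, -0.0899, 0.2092]
orientation: [2.387, 2.036, 0.005]
force: [-0.0, 0.3, 0.0]
opening: 0.0277
gripper_force: 0.0
```

Run:
```python
from h import *
p,R=st()
print(eyes.read_camera("side").shape); cv2.imwrite("pics/s2.png",cv2.cvtColor(eyes.read_camera("side"),cv2.COLOR_RGB2BGR)[150:280,220:380])
rows(p,R,[((0.621,0.056,0.20),down(-1.726),15),((0.621,0.056,0.14),down(-1.726),2)])
```

```text
t8.83 p [ 0.5283 -0.0899  0.2092] psi -0.159 tilt 0.005 F [-0.   0.3  0. ] M [-0.07  0.05 -0.03] op 0.0277 gf 0.0 q [-0.26 -0.04  1.69  0.    1.5  -0.11]
(384, 512, 3)
0 [0.35, 0.15, 0.02, 0.0, -0.0, 1.0]
1 [0.37, 0.11, 0.02, 0.0, -0.0, 1.0]
2 [0.38, 0.08, 0.02, 0.0, -0.0, 1.0]
3 [0.38, 0.04, 0.02, 0.0, -0.0, 1.0]
4 [0.38, -0.0, 0.02, 0.0, -0.0, 1.0]
5 [0.38, -0.04, 0.02, 0.0, -0.0, 1.0]
6 [0.37, -0.08, 0.02, 0.0, -0.0, 1.0]
7 [0.36, -0.12, 0.02, 0.0, -0.0, 1.0]
8 [0.35, -0.16, 0.02, 0.0, -0.0, 1.0]
9 [0.33, -0.2, 0.02, 0.0, -0.0, 1.0]
10 [0.31, -0.23, 0.02, 0.0, -0.0, 1.0]
11 [0.28, -0.26, 0.02, 0.0, -0.0, 1.0]
12 [0.25, -0.29, 0.02, 0.0, -0.0, 1.0]
13 [0.22, -0.31, 0.02, 0.0, -0.0, 1.0]
14 [0.19, -0.33, 0.02, 0.0, -0.0, 1.0]
15 [-0.01, -0.01, 1.01, 0.0, -0.03, -0.02]
16 [-0.0, -0.01, 1.01, 0.0, -0.03, -0.02]
end [0.621  0.0559 0.1399]
```

Emit:
apply_moves:
  steps: [0.35,0.15,0,0,0,1,43,0.37,0.11,0,0,0,1,43,0.38,0.08,0,0,0,1,43,0.38,0.04,0,0,0,1,43,0.38,0,0,0,0,1,43,0.38,-0.04,0,0,0,1,43,0.37,-0.08,0,0,0,1,43,0.36,-0.12,0,0,0,1,43,0.35,-0.16,0,0,0,1,43,0.33,-0.2,0,0,0,1,43,0.31,-0.23,0,0,0,1,43,0.28,-0.26,0,0,0,1,43]

```text
t: 9.93
tool_pos: [0.6007, 0.0273, 0.2033]
orientation: [-3.132, -0.236, 0.002]
force: [-0.4, -0.2, -0.1]
opening: 0.04
gripper_force: 0.0
```

Emit:
apply_moves:
  steps: [0.25,-0.29,0,0,0,1,43,0.22,-0.31,0.3,0,0,1,43,0.19,-0.33,0.6,0,0,1,43,0,0,0.8,0,0,0,43,0,0,0.6,0,0,0,43,0,0,0,0,0,0,43]

```text
t: 10.43
tool_pos: [0.6156, 0.056, 0.1293]
orientation: [3.131, -0.248, -0.014]
force: [-0.2, 0.4, -0.5]
opening: 0.0399
gripper_force: 0.0
```

Run:
```python
from h import *
p,R=st()
b,cal=snap("w3"); cv2.imwrite("pics/w3v.png",cv2.resize(b,(640,480)))
for th,z in [("cap_grip",.1325),("left_wall_grip",.045),("left_wall_hinge",.03)]:
    r=eyes.place_of("wrist",th)
    for x in r[:2]: print(th,np.round(x["xy"]),round(x["conf"],2),np.round(plane(x["xy"],cal,z),4))
s2=cv2.imread("pics/s2.png"); cv2.imwrite("pics/s2v.png",np.hstack([cv2.resize(s2,(480,390)),cv2.resize(b,(520,390))])[:, :800] if 0 else np.hstack([cv2.resize(s2,(380,309)),cv2.resize(b,(412,309))]))
```

```text
t10.43 p [0.6156 0.056  0.1293] psi -1.729 tilt 0.009 F [-0.2  0.4 -0.5] M [0.03 0.19 0.05] op 0.0399 gf 0.0 q [0.01 0.24 1.53 0.   1.38 1.74]
left_wall_grip [261. 200.] 0.64 [0.613  0.0543 0.045 ]
left_wall_hinge [355. 190.] 0.56 [ 0.6047 -0.0243  0.03  ]
```

View pics/s2v.png

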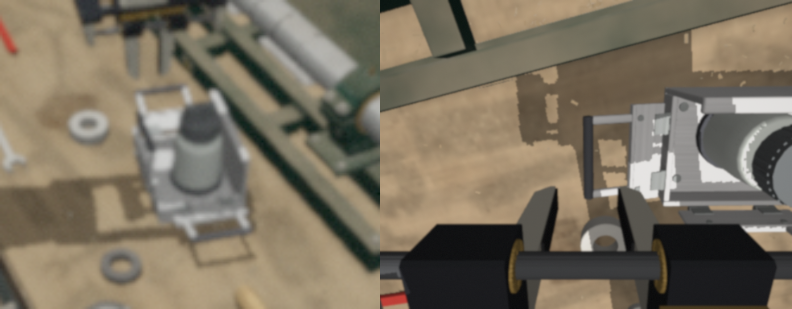

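The left half shows the front wall standing up. The right half (wrist view) has the left bar at picture column 260, centred between the fingers. I'll go down and grip it.

Emit:
apply_moves:
  steps: [0.05,0.05,0.8,0,0,0,34,0.05,0,0.8,0,0,0,34,0,0,0.8,0,0,0,34,0,0,0.7,0,0,0,34,0,0,0.4,0,0,0,34,0,0,0,0,0,0,34,0,0,0,0,0,0,0,0,0,0,0,0,0,0,0,0,0,0,0,0,0,0,0,0,0,0,0,0]

```text
t: 11.47
tool_pos: [0.6233, 0.0539, 0.0329]
orientation: [-3.131, 0.249, -0.005]
force: [2.9, 11.6, 3.2]
opening: 0.0096
gripper_force: 9.9
```

Run:
```python
from h import *
p,R=st()
arc(p,R,None,np.array([.155,.988]),.2,1.57,11)
```

```text
t11.47 p [0.6233 0.0539 0.0329] psi -1.729 tilt 0.003 F [ 2.9 11.6  3.2] M [ 2.21 -0.44 -0.01] op 0.0096 gf 9.9 q [0.   0.35 1.58 0.   1.2  1.73]
0 [0.0, 0.09, -0.32, 0.0, 0.0, 0.0]
1 [0.0, 0.12, -0.31, 0.0, 0.0, 0.0]
2 [0.0, 0.16, -0.29, 0.0, 0.0, 0.0]
3 [0.01, 0.2, -0.26, 0.0, 0.0, 0.0]
4 [-0.0, 0.23, -0.25, 0.0, 0.0, 0.0]
5 [-0.0, 0.26, -0.21, 0.0, 0.0, 0.0]
6 [-0.0, 0.28, -0.17, 0.0, 0.0, 0.0]
7 [0.0, 0.3, -0.14, 0.0, 0.0, 0.0]
8 [0.0, 0.31, -0.11, 0.0, 0.0, 0.0]
9 [0.0, 0.33, -0.06, 0.0, 0.0, 0.0]
10 [0.0, 0.33, -0.02, 0.0, 0.0, 0.0]
end [ 0.611  -0.0235  0.097 ]
```

Emit:
apply_moves:
  steps: [0,0.03,-0.32,0,0,0,0,0,0.12,-0.31,0,0,0,0,0,0.16,-0.29,0,0,0,0,0,0.2,-0.26,0,0,0,0,0,0.23,-0.25,0,0,0,0,0,0.26,-0.21,0,0,0,0,0,0.28,-0.17,0,0,0,0,0,0.3,-0.14,0,0,0,0,0,0.31,-0.11,0,0,0,0,0,0.33,-0.06,0,0,0,0]

```text
t: 12.3
tool_pos: [0.6121, -0.0123, 0.0961]
orientation: [-3.131, 0.248, -0.003]
force: [2.0, 3.5, 3.9]
opening: 0.0096
gripper_force: 15.0
```

Emit:
apply_moves:
  steps: [0,0.33,-0.02,0,0,0,0,0,0.2,0,0,0,0,0,0,0,0,0,0,0,0]

```text
t: 12.55
tool_pos: [0.61, -0.0238, 0.0963]
orientation: [-3.123, 0.248, -0.004]
force: [6.6, 30.5, 6.4]
opening: 0.0109
gripper_force: 15.0
```

Run:
```python
from h import *
p,R=st()
```

```text
t12.55 p [ 0.61   -0.0238  0.0963] psi -1.729 tilt 0.009 F [ 6.6 30.5  6.4] M [ 5.16 -1.03  0.03] op 0.0109 gf 15.0 q [-0.13  0.24  1.59  0.01  1.31  1.6 ]
```

Emit:
apply_moves:
  steps: [0,-0.2,0,0,0,0,30,0,0,0,0,0,0,30,0,0,0,0,0,0,30,0,0,-0.5,0,0,0,30,0,0,-0.9,0,0,0,30,0,0,-0.9,0,0,0,30,0,0,-0.9,0,0,0,30,0,0,-0.6,0,0,0,30,0,0,0,0,0,0,30]

```text
t: 13.3
tool_pos: [0.6117, -0.0233, 0.214]
orientation: [3.13, -0.25, 0.01]
force: [1.0, -0.7, 0.2]
opening: 0.0278
gripper_force: 0.0
```

Run:
```python
from h import *
p,R=st()
rows(p,R,[((0.572,-0.257,0.205),down(-1.726),9),((0.572,-0.257,0.135),down(-1.726),3)])
```

```text
t13.30 p [ 0.6117 -0.0233  0.214 ] psi -1.730 tilt 0.007 F [ 1.  -0.7  0.2] M [-0.    0.15 -0.03] op 0.0278 gf 0.0 q [-0.12  0.16  1.47 -0.    1.51  1.61]
0 [-0.01, 0.88, 0.03, 0.0, -0.01, -0.0]
1 [-0.01, 0.88, 0.03, 0.0, -0.01, -0.0]
2 [-0.01, 0.88, 0.03, 0.0, -0.01, -0.0]
3 [-0.01, 0.88, 0.03, 0.0, -0.01, -0.0]
4 [-0.01, 0.88, 0.03, 0.0, -0.01, -0.0]
5 [-0.01, 0.88, 0.03, 0.0, -0.01, -0.0]
6 [-0.01, 0.88, 0.03, 0.0, -0.01, -0.0]
7 [-0.01, 0.88, 0.03, 0.0, -0.01, -0.0]
8 [-0.01, 0.88, 0.03, 0.0, -0.01, -0.0]
9 [0.01, -0.01, 0.79, 0.0, 0.01, -0.01]
10 [0.01, -0.01, 0.79, 0.0, 0.01, -0.01]
11 [0.01, -0.01, 0.79, 0.0, 0.01, -0.01]
end [ 0.5722 -0.2568  0.135 ]
```

Emit:
apply_moves:
  steps: [0,0.88,0,0,0,0,43,0,0.88,0,0,0,0,43,0,0.88,0,0,0,0,43,0,0.88,0,0,0,0,43,0,0.88,0,0,0,0,43,0,0.88,0,0,0,0,43,0,0.88,0,0,0,0,43,0,0.88,0.2,0,0,0,43,0,0.88,0.6,0,0,0,43,0,0,0.9,0,0,0,43,0,0,0.9,0,0,0,43,0,0,0,0,0,0,43]

```text
t: 14.3
tool_pos: [0.567, -0.2555, 0.1224]
orientation: [-3.127, 0.251, 0.019]
force: [-0.9, 2.1, -2.1]
opening: 0.0399
gripper_force: 0.0
```

Run:
```python
from h import *
p,R=st()
b,cal=snap("w4"); cv2.imwrite("pics/w4v.png",b)
for th,z in [("cap_grip",.1325),("right_wall_grip",.045),("right_wall_hinge",.03)]:
    r=eyes.place_of("wrist",th)
    for x in r[:2]: print(th,np.round(x["xy"]),round(x["conf"],2),np.round(plane(x["xy"],cal,z),4))
```

```text
t14.30 p [ 0.567  -0.2555  0.1224] psi -1.731 tilt 0.013 F [-0.9  2.1 -2.1] M [0.02 0.19 0.04] op 0.0399 gf 0.0 q [-0.51  0.26  1.52 -0.    1.38  1.23]
right_wall_grip [256. 198.] 0.75 [ 0.5689 -0.2539  0.045 ]
right_wall_grip [162. 193.] 0.53 [ 0.5845 -0.1826  0.045 ]
right_wall_hinge [256. 196.] 0.68 [ 0.5655 -0.2533  0.03  ]
```

View pics/w4v.png

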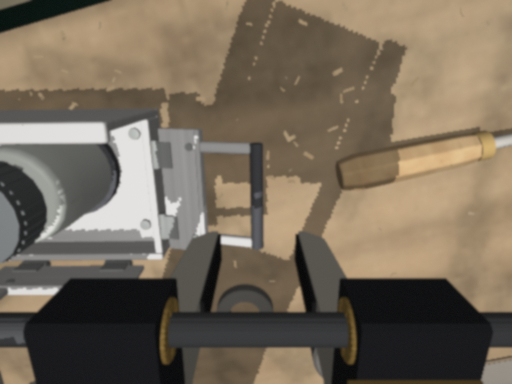

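The right bar is at (257,196), centred; the chisel handle starts at (340,170), clear of the fingers. Going down to grip.

Emit:
apply_moves:
  steps: [0,0,0.8,0,0,0,34,0,0,0.8,0,0,0,34,0,0,0.8,0,0,0,34,0,0,0.7,0,0,0,34,0,0,0.4,0,0,0,34,0,0,0,0,0,0,34,0,0,0,0,0,0,0,0,0,0,0,0,0,0,0,0,0,0,0,0,0,0,0,0,0,0,0,0]

```text
t: 15.33
tool_pos: [0.5738, -0.2557, 0.0278]
orientation: [-3.131, 0.249, -0.005]
force: [7.1, 14.6, -2.8]
opening: 0.0098
gripper_force: 7.5
```

Run:
```python
from h import *
p,R=st()
arc(p,R,None,np.array([-.155,-.988]),.2,1.57,11)
```

```text
t15.33 p [ 0.5738 -0.2557  0.0278] psi -1.729 tilt 0.003 F [ 7.1 14.6 -2.8] M [ 2.26 -1.1  -0.03] op 0.0098 gf 7.5 q [-0.5   0.36  1.58  0.    1.2   1.23]
0 [0.0, -0.09, -0.32, 0.0, 0.0, 0.0]
1 [0.0, -0.12, -0.31, 0.0, 0.0, 0.0]
2 [0.0, -0.16, -0.29, 0.0, 0.0, 0.0]
3 [0.0, -0.2, -0.26, 0.0, 0.0, 0.0]
4 [0.0, -0.23, -0.24, 0.0, 0.0, 0.0]
5 [0.0, -0.26, -0.21, 0.0, 0.0, 0.0]
6 [0.0, -0.28, -0.18, 0.0, 0.0, 0.0]
7 [0.0, -0.3, -0.14, 0.0, 0.0, 0.0]
8 [0.0, -0.32, -0.1, 0.0, 0.0, 0.0]
9 [-0.0, -0.32, -0.06, 0.0, 0.0, 0.0]
10 [-0.0, -0.33, -0.02, 0.0, 0.0, 0.0]
end [ 0.586  -0.1785  0.0918]
```

Emit:
apply_moves:
  steps: [0,-0.13,-0.32,0,0,0,0,0,-0.12,-0.31,0,0,0,0,0,-0.16,-0.29,0,0,0,0,0,-0.2,-0.26,0,0,0,0,0,-0.23,-0.24,0,0,0,0,0,-0.26,-0.21,0,0,0,0,0,-0.28,-0.18,0,0,0,0,0,-0.3,-0.14,0,0,0,0,0,-0.32,-0.1,0,0,0,0,0,-0.32,-0.06,0,0,0,0]

```text
t: 16.17
tool_pos: [0.584, -0.1882, 0.0917]
orientation: [3.13, -0.249, 0.003]
force: [-0.1, -3.5, 1.9]
opening: 0.0093
gripper_force: 15.0
```

Emit:
apply_moves:
  steps: [0,-0.33,-0.02,0,0,0,0,0,-0.15,0,0,0,0,0,0,0,0,0,0,0,0]

```text
t: 16.42
tool_pos: [0.5856, -0.178, 0.0916]
orientation: [3.122, -0.249, 0.003]
force: [-2.2, -20.8, 4.3]
opening: 0.0097
gripper_force: 15.0
```

Run:
```python
from h import *
p,R=st()
```

```text
t16.42 p [ 0.5856 -0.178   0.0916] psi -1.730 tilt 0.009 F [ -2.2 -20.8   4.3] M [-3.41  0.63 -0.  ] op 0.0097 gf 15.0 q [-0.37  0.25  1.59 -0.01  1.3   1.36]
```

Emit:
apply_moves:
  steps: [0,0.2,0,0,0,0,30,0,0,0,0,0,0,30,0,0,0,0,0,0,30,0,0,-0.5,0,0,0,30,0,0,-0.9,0,0,0,30,0,0,-0.9,0,0,0,35,0,0,-0.9,0,0,0,45,0.1,-0.8,-0.9,0,0,0,45,0.1,-0.9,-0.5,0,0,0,45,0.1,-0.9,0,0,0,0,45,0,0,0,0,0,0,45,0,0,0,0,0,0,45]

```text
t: 17.42
tool_pos: [0.6057, -0.1015, 0.2275]
orientation: [-3.131, 0.244, 0.002]
force: [0.2, 0.1, 0.1]
opening: 0.042
gripper_force: 0.0
```

Run:
```python
from h import *
p,R=st()
b,cal=snap("w5"); cv2.imwrite("pics/w5v.png",b)
for th,z in [("cap_grip",.1325),("cap",.0945),("mouth",.108),("left_wall_grip",.11),("right_wall_grip",.11),("front_wall_grip",.11)]:
    r=eyes.place_of("wrist",th)
    for x in r[:2]: print(th,np.round(x["xy"]),round(x["conf"],2),np.round(plane(x["xy"],cal,z),4))
```

```text
t17.42 p [ 0.6057 -0.1015  0.2275] psi -1.726 tilt 0.001 F [0.2 0.1 0.1] M [-0.01  0.21 -0.  ] op 0.0420 gf 0.0 q [-0.25  0.17  1.43  0.    1.54  1.48]
cap_grip [258. 196.] 0.77 [ 0.6031 -0.102   0.1325]
cap_grip [156. 259.] 0.37 [ 0.5607 -0.0058  0.1325]
cap [258. 175.] 0.63 [ 0.6109 -0.1031  0.0945]
mouth [174. 200.] 0.57 [ 0.6033 -0.0256  0.108 ]
left_wall_grip [171. 199.] 0.78 [ 0.6052 -0.0245  0.11  ]
right_wall_grip [347. 198.] 0.98 [ 0.5822 -0.1789  0.11  ]
front_wall_grip [255. 265.] 0.83 [ 0.5286 -0.0874  0.11  ]
front_wall_grip [191. 179.] 0.21 [ 0.6204 -0.0461  0.11  ]
```

View pics/w5v.png

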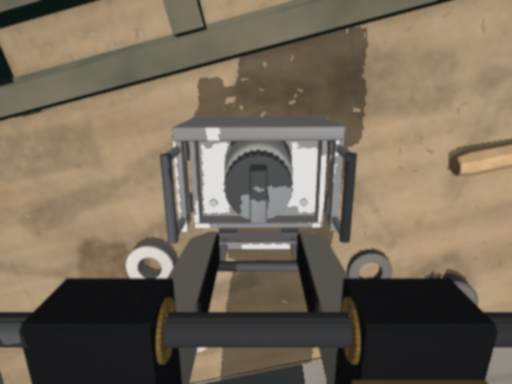

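The picture shows all three walls upright round the bottle: bars at columns 170 and 347, and the front one at row 265. The cap's bar stands vertical at (258,190), in line with the tool. I'll descend onto it.

Emit:
apply_moves:
  steps: [0,0,0.9,0,0,0,45,0,0,0.9,0,0,0,45,0,0,0.8,0,0,0,45,0,0,0.5,0,0,0,45,0,0,0.25,0,0,0,45,0,0,0.1,0,0,0,45,0,0,0.05,0,0,0,45,0,0,0,0,0,0,45]

```text
t: 18.43
tool_pos: [0.6064, -0.1042, 0.124]
orientation: [3.131, -0.249, 0.002]
force: [-0.8, 0.0, 0.7]
opening: 0.0418
gripper_force: 0.0
```

```bash
python3 -c "
from h import *
st()"
```

```text
t18.43 p [ 0.6064 -0.1042  0.124 ] psi -1.730 tilt 0.001 F [-0.8  0.   0.7] M [0.   0.13 0.02] op 0.0418 gf 0.0 q [-0.25  0.23  1.55 -0.    1.36  1.48]
```

Emit:
apply_moves:
  steps: [0,0,0.05,0,0,0,45,0,0,0.05,0,0,0,45,0,0,0,0,0,0,0,0,0,0,0,0,0,0,0,0,0,0,0,0,0,0,0,0,0,0,0,0,0,0,0,0,0,0,0]
  grip_force: 30

```text
t: 19.02
tool_pos: [0.6063, -0.1032, 0.1205]
orientation: [-3.131, 0.248, -0.002]
force: [0.5, 4.9, 5.1]
opening: 0.0138
gripper_force: 30.0
```

```bash
python3 -c "
from h import *
st()"
```

```text
t19.02 p [ 0.6063 -0.1032  0.1205] psi -1.729 tilt 0.002 F [0.5 4.9 5.1] M [ 1.03 -0.02 -0.01] op 0.0138 gf 30.0 q [-0.25  0.23  1.55  0.    1.35  1.48]
```

Emit:
apply_moves:
  steps: [0,0.02,0.07,0,0,0,0,0,0,0.07,0,0,0,0,0,0,0.06,0,0,0,0,0,0,0,0,0,0,0,0,0,0,0,0,0,0]

```text
t: 19.43
tool_pos: [0.6064, -0.1031, 0.1154]
orientation: [-3.13, 0.248, -0.002]
force: [-1.8, 6.0, 10.2]
opening: 0.0141
gripper_force: 31.3
```

```bash
python3 -c "
from h import *
st()"
```

```text
t19.43 p [ 0.6064 -0.1031  0.1154] psi -1.729 tilt 0.002 F [-1.8  6.  10.2] M [1.36 0.6  0.02] op 0.0141 gf 31.3 q [-0.25  0.24  1.56  0.    1.34  1.48]
```

Emit:
apply_moves:
  steps: [0,0.02,0.05,0,0,0,0,0,0,0,0,0,-0.5,0,0,0,0,0,0,-0.8,0,0,0,0,0,0,-0.8,0,0,0,0,0,0,-0.8,0,0,0,0,0,0,-0.8,0]

```text
t: 19.93
tool_pos: [0.6066, -0.103, 0.1141]
orientation: [-3.118, -0.366, -0.004]
force: [-1.8, 9.4, 10.8]
opening: 0.0133
gripper_force: 31.1
```

```bash
python3 -c "
from h import *
st()"
```

```text
t19.93 p [ 0.6066 -0.103   0.1141] psi -1.337 tilt 0.004 F [-1.8  9.4 10.8] M [ 1.7   0.31 -0.32] op 0.0133 gf 31.1 q [-0.25  0.24  1.56  0.    1.34  1.08]
```

Emit:
apply_moves:
  steps: [0,-0.03,0,0,0,-1,0,0,0,0,0,0,-1,0,0,0,0,0,0,-1,0,0,0,0,0,0,-1,0,0,0,0,0,0,-1,0,0,0,0,0,0,-1,0,0,0,0,0,0,-1,0,0,0,0,0,0,-1,0,0,0,0,0,0,-1,0,0,0,0,0,0,-1,0,0,0,0,0,0,-1,0,0,0,0,0,0,0,0]

```text
t: 20.93
tool_pos: [0.606, -0.1022, 0.1139]
orientation: [-2.414, -2.009, -0.004]
force: [-2.5, 8.8, 11.5]
opening: 0.014
gripper_force: 30.9
```

Run:
```python
from h import *
p,R=st()
b,cal=snap("w6"); cv2.imwrite("pics/w6v.png",b)
```

```text
t20.93 p [ 0.606  -0.1022  0.1139] psi -0.182 tilt 0.003 F [-2.5  8.8 11.5] M [ 1.63  0.62 -0.04] op 0.0140 gf 30.9 q [-0.25  0.24  1.56  0.    1.34 -0.07]
```

View pics/w6v.png

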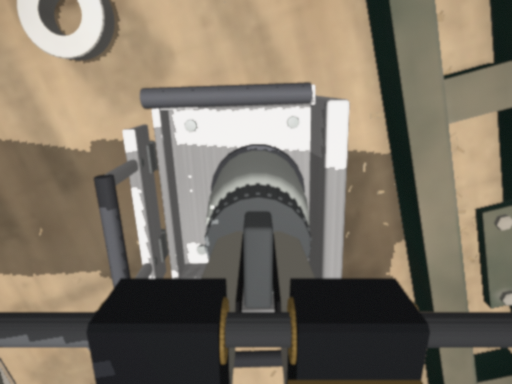

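The cap bar is still in line with the fingers at (258,250), so the cap has turned with the gripper. The walls still stand. I'll lift gently.

Emit:
apply_moves:
  steps: [0,0,-0.15,0,0,0,0,0,0,-0.15,0,0,0,0,0,0,-0.15,0,0,0,0,0,0,-0.15,0,0,0,0,0,0,0,0,0,0,0]

```text
t: 21.4
tool_pos: [0.6058, -0.1024, 0.13]
orientation: [-2.42, -2.001, -0.003]
force: [2.6, 5.4, -0.6]
opening: 0.014
gripper_force: 30.0
```

```bash
python3 -c "
from h import *
st()"
```

```text
t21.40 p [ 0.6058 -0.1024  0.13  ] psi -0.189 tilt 0.002 F [ 2.6  5.4 -0.6] M [ 1.19 -0.64 -0.02] op 0.0140 gf 30.0 q [-0.25  0.22  1.55  0.    1.37 -0.06]
```

Emit:
apply_moves:
  steps: [0,0,-0.2,0,0,0,0,0,0,-0.3,0,0,0,0,0,0,-0.5,0,0,0,0,0,0,-0.5,0,0,0,0,0,0,-0.5,0,0,0,0,0,0,-0.5,0,0,0,0,0,0,-0.4,0,0,0,0,0,0,-0.3,0,0,0,0,0,0,-0.2,0,0,0,0,0,0,0,0,0,0,0,0,0,0,0,0,0,0,0,0,0,0,0,0,0,0]

```text
invalid input
```

Run:
```python
from h import *
p,R=st()
ob=[]
for c in("side","scene"):
    im=eyes.read_camera(c); b=cv2.cvtColor(im,cv2.COLOR_RGB2BGR)[90:290,200:400]; ob.append(cv2.resize(b,(400,400)))
cv2.imwrite("pics/fin.png",np.hstack(ob))
```

```text
t21.40 p [ 0.6058 -0.1024  0.13  ] psi -0.189 tilt 0.002 F [ 2.6  5.4 -0.6] M [ 1.19 -0.64 -0.02] op 0.0140 gf 30.0 q [-0.25  0.22  1.55  0.    1.37 -0.06]
```

View pics/fin.png

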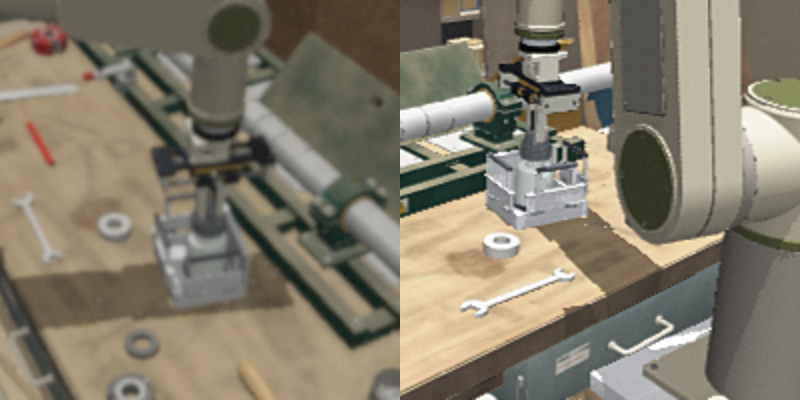

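The lift was refused because I wrote too many numbers. The picture shows the walls upright and the cap still just above the neck. I'll send the lift again.

Emit:
apply_moves:
  steps: [0,0,-0.2,0,0,0,0,0,0,-0.3,0,0,0,0,0,0,-0.5,0,0,0,0,0,0,-0.5,0,0,0,0,0,0,-0.5,0,0,0,0,0,0,-0.5,0,0,0,0,0,0,-0.4,0,0,0,0,0,0,-0.3,0,0,0,0,0,0,-0.2,0,0,0,0,0,0,0,0,0,0,0,0,0,0,0,0,0,0]

```text
t: 22.42
tool_pos: [0.6053, -0.1042, 0.2321]
orientation: [-2.422, -2.001, 0.0]
force: [0.1, -0.5, -0.5]
opening: 0.0138
gripper_force: 30.0
```

Emit:
apply_moves:
  steps: [0,0,0,0,0,0,0,0,0,0,0,0,0,0,0,0,0,0,0,0,0,0,0,0,0,0,0,0]

```text
t: 22.75
tool_pos: [0.6051, -0.1041, 0.2317]
orientation: [-2.421, -2.0, 0.001]
force: [0.2, 1.0, -0.5]
opening: 0.0137
gripper_force: 30.0
```

Run:
```python
from h import *
p,R=st()
ob=[]
for c in("side","scene"):
    im=eyes.read_camera(c); b=cv2.cvtColor(im,cv2.COLOR_RGB2BGR)[90:290,200:400]; ob.append(cv2.resize(b,(400,400)))
    for th in("cap","mouth"):
        r=eyes.place_of(c,th); print(c,th,[(np.round(x["xy"]),round(x["conf"],2)) for x in r[:2]])
cv2.imwrite("pics/fin2.png",np.hstack(ob))
```

```text
t22.75 p [ 0.6051 -0.1041  0.2317] psi -0.190 tilt 0.001 F [ 0.2  1.  -0.5] M [-0.07  0.1  -0.06] op 0.0137 gf 30.0 q [-0.25  0.16  1.43  0.    1.55 -0.06]
side cap [(array([305., 180.]), 0.72)]
side mouth [(array([301., 202.]), 0.83)]
scene cap [(array([270., 142.]), 0.5)]
scene mouth [(array([269., 167.]), 0.89)]
```

View pics/fin2.png

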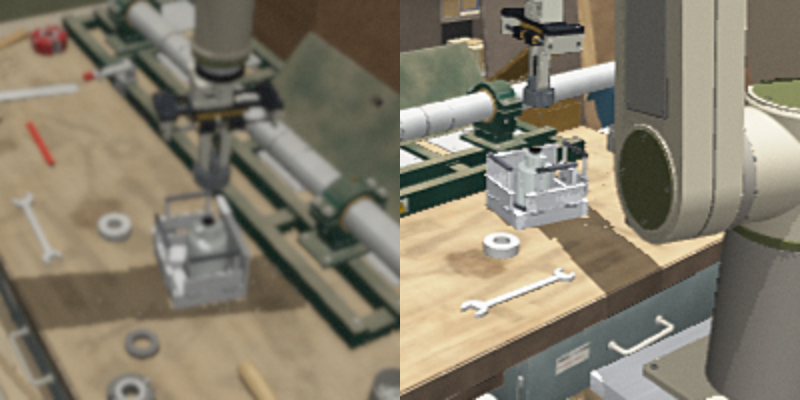

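The cap is in the gripper at (540,95) in the right half, about 98 mm above the open mouth, and the walls are upright. Handing in.

```bash
python3 -c "
from plant import robot
print(robot.close_job())"
```

```text
the job is handed in; nothing more can be done
None
```

The job is handed in: all three guard walls stand upright, and the cap is pressed, turned about 89° counterclockwise and lifted off, held level roughly 98 mm above the open bottle's mouth. The cap came free with no lifting force beyond its own weight, and the robot never touched the tools and rings; the simulator returned no verdict.

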